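Wind the music box and hold its sprung lid at the index mark

ROBOT

A 7-joint arm with a two-finger parallel gripper is mounted at the origin on the work surface; the furniture and walls round the work are solid. World frame = base frame: x ahead of the robot, y to its left, z up, the work surface at z = 0. Lengths are in m, angles in rad, forces in N, time in s.
With the tool pointing down it reaches from about 0.4 to 0.9 m from the base axis. Payload 5.6 kg.
Tool frame: the origin (TCP) lies on the front face of the gripper's body, between the roots of the fingers; the fingertips stand 88 mm ahead of it and the grasp point (between the pads) lies 69 mm ahead of it (env.grip_point_offset is the distance from the TCP to the grasp point, in m); z points along the fingers, y is the direction in which the jaws open and shut (so a half turn about z gives the same grasp; the last joint's range is limited). The gripper opens to 92 mm and grips with 3 to 60 N. Pads are 20 mm wide; open, the fingers measure 128 mm over their backs; the gripper's body (75 mm by 189 mm) begins 69 mm behind the grasp point.
Start: joints at [-1.369, 0.468, -0.012, 1.603, 0.006, 1.071, -0.056], TCP at [0.158, 0.631, 0.303] pointing down, gripper open.
Joint ranges: [-2.53, 2.53], [-0.31, 2.02], [-1.57, 1.55], [0.28, 2.44], [-1.29, 4.43], [0.15, 1.84], [-2.92, 2.92]. Speed limits (rad/s): [2.57, 2.57, 3.14, 3.14, 3.14, 3.14, 3.14].

INTERFACE

Orientations are given as a unit quaternion [x, y, z, w].
In Python, from plant import monitor, read_camera, camera_model, env gives the robot as it stands.
- The arm moves only by the shell command python3 -m pendant 'ROWS' [FORCE]. ROWS is a JSON object of lists of equal length, an entry for each row: "jaw": the gripper command: -1 is fully open, 1 is shut, values between are in proportion; "offset": the shift along the tool's x, y, z in m, a list of three; "twist": the turn, a rotation vector about the tool's x, y, z in degrees, a list of three. In form: {"jaw": [jaw, ...], "offset": [[x, y, z], ...], "twist": [[rx, ry, rz], ...]}. A call has exactly 10 rows; each row is the pose to reach, as a shift and turn from the pose commanded when the call began, along the tool's axes at that moment; what a row does not reach only later rows make up. A row lasts 1/8 s, in which the tool goes at most 62.5 mm and 10.7 degrees, less where a joint would pass 70% of its speed; a pose out of reach is approached as far as the arm can. A call with a gripper value outside its range is refused whole. The fingers move at their own pace and stop on an object; FORCE is the grip in N (left out, the last holds). Time passes only in rows, so rows that repeat a pose let the fingers close, or fill a call up. It gives the time, the measured TCP pose, the force and the opening at its end, in the units of the state.
- monitor.observe(): the state, without advancing time (a new reading comes with each control period).
- read_camera(name): name is "side" or "top" or "wrist"; returns the picture (420x560x3 uint8, red, green, blue); there is no depth.
- camera_model(name): a dict with "camera_matrix" (3x3 intrinsics, pixels), "position" and "rotation" of the camera in the world. Camera axes: x right, y down, z forward; pixel columns grow to the right and rows downward; lengths in m; the calibration is good to about 2 mm. A picture is of the moment at which its call begins: read the wrist's pose just before it. camera_model takes no time and is no camera call; for the wrist camera it gives the pose at the moment of the call.
- env.hand_in(): hands the job in, once; it reports no verdict.
The state is a dict: "time": time; "joint_pos": joint angles; "joint_vel": joint speeds; "joint_torque": joint torques, N m; "tool_pos": TCP position; "ee_rot": TCP orientation; "force": force on the tool from outside, world axes, zero at the start; "wrist_torque": the same for the moment, N m; "width": finger opening in m.
Only numpy, scipy, OpenCV 4.12 (cv2) and the standard library are available. Lean on these libraries where they do the work, as an engineer would, in place of code of your own. Each camera call takes 0.05 s, during which the arm holds its last target.

TASK

With the lid still shut, wind up the wooden music box: turn its wing key clockwise (seen from above), taking a fresh grip as often as needed, until the pointer on the key comes against its stop pin. Then take the ball knob, lift the sprung lid until its side edge is level with the dark index arm on the quadrant beside it, and finish while holding it still at that angle: the program ends with the gripper still holding the lid up. Leave the key wound, the index arm as it is set, and the other things on the table where they are.

Things in the scene. Friction and masses are not known exactly. Their poses are not given: they have to be found in the camera images.
- case: The music box: wooden case fixed to the table, 150 mm deep (its x), 250 wide (its y), 70 high. Origin at the centre of its underside; x points from its front to its back (away from the robot), y to its left, z up. On top: right, a fixed deck with the wing key; left, the hinged lid, 136x136 mm, upper face 81 mm above the table. On its outer left side a brass quadrant with the index arm.
- key_grip (a point): Centre of the steel wing key, on its upright turning axis, 102 mm above the table. The wing is an upright plate with two round lobes, 52 mm long along the point's x, 9 mm thick along its y, 24 mm high, 20 mm clear of the deck; its 12 mm stem carries a small pointer along the point's +x. The point turns with the key (z up).
- key (a joint): Turn of the key in rad: 0 unwound, grows clockwise seen from above, 2.7 at the stop (pointer against the brass stop pin on the deck). It starts between 0 and 0.5. Turning it takes 0.055 to 0.1 N m, growing as the spring winds; the ratchet-like brake keeps it where it is left when let go.
- lid_knob (a point): Centre of the brass ball knob on the lid, 26 mm in diameter, on a 10 mm stem, 30 mm above the lid's upper face; 115 mm in front of the hinge line and 37 mm above it when shut (111 mm above the table). The point moves and tilts with the lid.
- hinge_mid (a point): Fixed point of the case on the lid's hinge line, level with the knob along the case's y, 74 mm above the table. The hinge line runs along the case's y; the lid's front rises and swings back.
- lid (a joint): Opening of the lid in rad: 0 shut, grows as it opens, 1.2 at most. A spring pulls it shut with 0.175 N m when shut plus 0.35 N m per rad, besides the lid's weight of about 1.6 N: 2 to 5 N at the knob in all. Let go, it falls shut.
- index_tip (a point): Outer end of the dark steel index arm, 86 mm from the hinge line, 88 mm to the left of the knob; the arm turns about the lid's own hinge line, just outside the left side of the case.
- index (a joint): Angle of the index arm in rad above level, set between 0.4 and 0.8: the angle at which the lid is to be held (lid level with the arm when lid equals it). Stiff, stays as set.
- ink_b: Bystander: small ink bottle with a round cap, 35 mm across, 63 mm tall; origin at the centre of its underside. Leave it alone.
- eraser: Bystander: block eraser, 25x43x15 mm; origin at the centre of its underside. Leave it alone.
- thread_spool: Bystander: wooden thread spool, 31 mm across, 40 mm tall; origin at the centre of its underside. Leave it alone.
- varnish_jar: Bystander: small jar with a round cap, 52 mm across, 73 mm tall; origin at the centre of its underside. Leave it alone.
- black_tape: Bystander: small roll of tape lying flat, 53 mm across, 19 mm high; origin at the centre of its underside. Leave it alone.

How it is judged:
On the way, in this order (a step that is already met when the one before it is completed fails the run):
1. the key is wound to its stop while the lid is shut (value of joint key above 2.5 rad and value of joint lid below 0.08 rad), for 0.2 s.
2. the gripper holds the lid level with the index arm (angle between the x axis of lid_knob and the x axis of index_tip, either way round below 0.09 rad and contact force between the fingers and lid above 1 N), for 0.3 s.
At the end, for the whole second after the job is handed in: The key is still wound (over 2.5 of its 2.7 rad), the gripper touches the lid with over 1 N and holds it still within 0.09 rad (5 degrees) of the index arm, and every bystander is within 30 mm of where it stood (all of step 2 and value of joint key above 2.5 rad and velocity of joint lid between -0.1 and 0.1 rad/s and distance of each of ink_b, eraser, thread_spool, varnish_jar, black_tape from where it was at the start of the episode below 0.03 m); the arm keeps its last pose, push and grip.
It fails at once if a bystander is pushed more than 30 mm (not (distance of ink_b from where it was at the start of the episode below 0.03 m) or not (distance of eraser from where it was at the start of the episode below 0.03 m) or not (distance of thread_spool from where it was at the start of the episode below 0.03 m) or not (distance of varnish_jar from where it was at the start of the episode below 0.03 m) or not (distance of black_tape from where it was at the start of the episode below 0.03 m)).
It fails at once if the index arm is shifted from its setting (distance of index_tip from where it was at the start of the episode above 0.006 m).
It also fails if it takes over 56 s, if anything falls off the work surface, if the arm or the gripper's body presses on something with over 40 N, if the wrist force passes 120 N, or if a joint passes its speed limit or range.

## Working session

There is one attempt and no reset: what is moved stays moved. The work goes in short steps, Python scripts to look and compute and a shell command to move; the robot and the scene stay as the last step left them, time stands still between calls to the robot, and variables do not carry over. Pictures are saved under pics/ and viewed, and the job is handed in when it is done.

```bash
ls; mkdir -p pics; python3 - <<'E'
from plant import monitor, read_camera, camera_model, env
import cv2
s=monitor.observe();print(s)
for n in ("side","top","wrist"):
    m=camera_model(n);print(n,m)
    cv2.imwrite(f"pics/{n}0.png",read_camera(n)[:,:,::-1])
E
```

```text
pics
{'time': 0.0, 'joint_pos': array([-1.36899547,  0.46836597, -0.01162305,  1.60360648,  0.00601385,
        1.0713765 , -0.05631684]), 'joint_vel': array([-0.00038114, -0.00020321, -0.00072452,  0.00213166, -0.00055788,
        0.00014743, -0.00028387]), 'joint_torque': array([ 3.57624376e-04, -5.20563877e+01, -1.27735533e-02, -2.43748212e+01,
       -5.68276865e-02,  1.70703989e-02,  1.48931454e-04]), 'tool_pos': array([0.15748349, 0.63020314, 0.30175459]), 'ee_rot': array([ 1.22122867e-01,  9.92514617e-01, -8.59801661e-04, -4.31640413e-05]), 'force': array([0.53927596, 0.33331824, 0.64937823]), 'wrist_torque': array([ 0.0109822 ,  0.00917267, -0.03583549]), 'width': 0.09184373060911723}
side {'camera_matrix': array([[423.21033088,   0.        , 281.13810257],
       [  0.        , 423.21033088, 217.53461179],
       [  0.        ,   0.        ,   1.        ]]), 'position': array([0.59951372, 0.77010267, 0.59506373]), 'rotation': array([ 0.02795188,  0.88494614, -0.46480333, -0.00684741])}
top {'camera_matrix': array([[545.27186413,   0.        , 277.35709998],
       [  0.        , 545.27186413, 211.38133437],
       [  0.        ,   0.        ,   1.        ]]), 'position': array([0.50798545, 0.03269368, 1.15635451]), 'rotation': array([-0.69730722,  0.7161233 , -0.01503458,  0.02653339])}
wrist {'camera_matrix': array([[343.24271137,   0.        , 280.87829472],
       [  0.        , 343.24271137, 210.30771564],
       [  0.        ,   0.        ,   1.        ]]), 'position': array([0.09415143, 0.64718217, 0.38297086]), 'rotation': array([0.78265351, 0.61092177, 0.07279156, 0.09449578])}
```

View pics/side0.png

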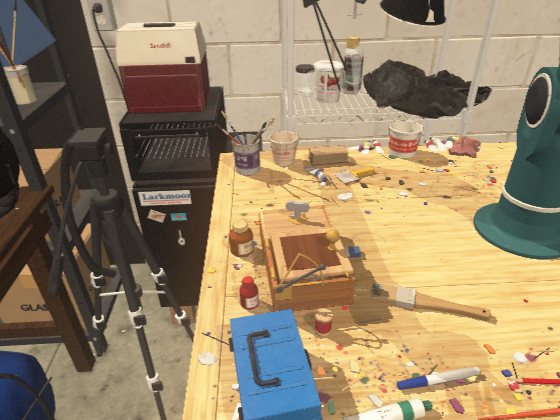

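View pics/top0.png

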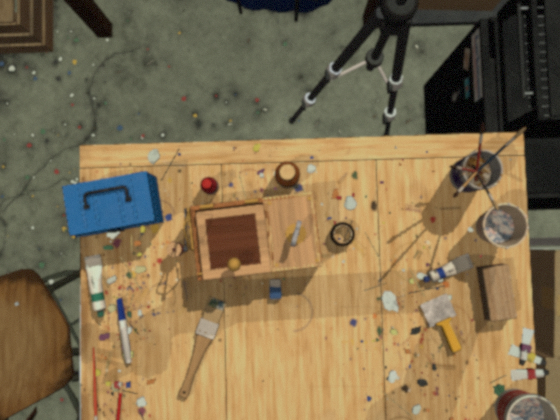

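View pics/wrist0.png

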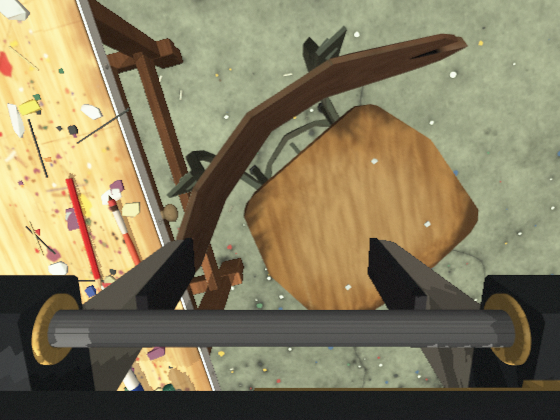

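The side and top views show the box (top view about cols 190-318, rows 195-280), the knob near (234,263) and the key near (294,235). The toolbox is at upper left. Next I'll zoom in and write helpers.

```bash
cat > h.py <<'E'
from plant import monitor, read_camera, camera_model, env
import cv2, numpy as np
from scipy.spatial.transform import Rotation as R
def ray(n,u,v,m=None):
    m=m or camera_model(n); K=m["camera_matrix"]
    d=R.from_quat(m["rotation"]).apply(np.linalg.inv(K)@[u,v,1.]); return np.array(m["position"]),d
def plane(n,u,v,z,m=None):
    p,d=ray(n,u,v,m); return p+d*(z-p[2])/d[2]
def proj(n,P,m=None):
    m=m or camera_model(n); c=R.from_quat(m["rotation"]).inv().apply(np.array(P)-m["position"])
    q=c@m["camera_matrix"].T; return q[...,:2]/q[...,2:]
def crop(n,x0,y0,x1,y1,k,out,im=None):
    im=cv2.imread(im) if im else read_camera(n)[:,:,::-1]
    cv2.imwrite(out,cv2.resize(im[y0:y1,x0:x1],None,fx=k,fy=k,interpolation=cv2.INTER_CUBIC))
E
python3 - <<'E'
from h import *
crop("top",150,150,350,300,4,"pics/topc.png","pics/top0.png")
crop("side",220,180,380,320,5,"pics/sidec.png","pics/side0.png")
E
```

```text
(no output)
```

View pics/topc.png

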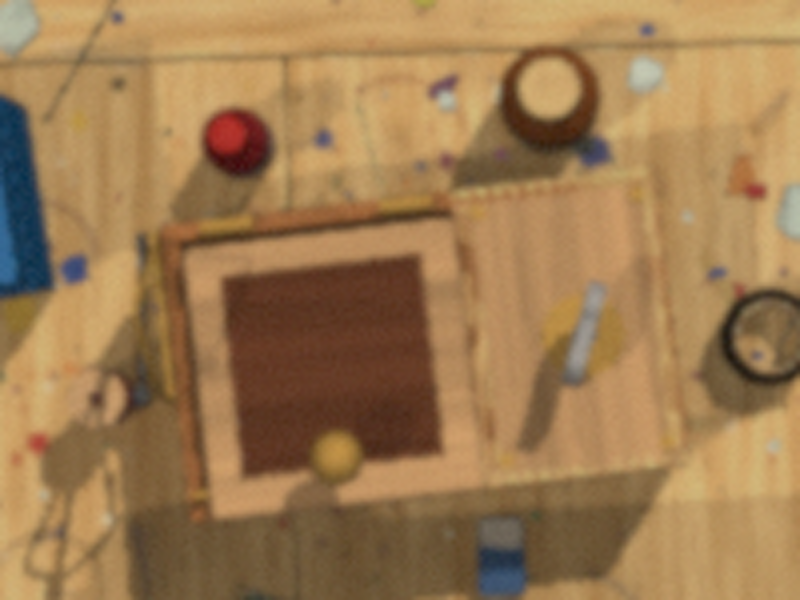

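View pics/sidec.png

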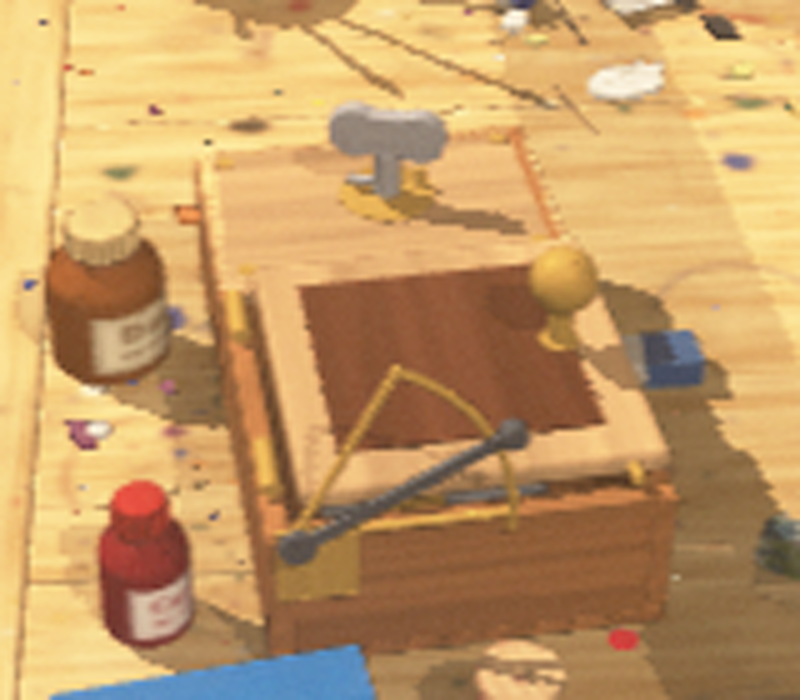

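```bash
python3 - <<'E'
from h import *
c=lambda x,y:(150+x/4-.375,150+y/4-.375)
s=lambda x,y:(220+x/5-.4,180+y/5-.4)
def tri(a,b):
    p,d=ray("top",*a);q,e=ray("side",*b)
    A=np.c_[d,-e];t=np.linalg.lstsq(A,q-p,rcond=None)[0]
    x,y=p+d*t[0],q+e*t[1];return (x+y)/2,np.linalg.norm(x-y)*1e3
k=plane("top",*c(337,456),.111);print("knob top",k,"side",plane("side",*s(565,278),.111),tri(c(337,456),s(565,278)))
a=plane("top",*c(597,288),.114);b=plane("top",*c(574,380),.114);print("key",a,b,(a+b)/2,np.linalg.norm(a-b),np.degrees(np.arctan2(*(a-b)[1::-1])))
print("key side",plane("side",*s(350,132),.102),plane("side",*s(430,136),.102),plane("side",*s(388,135),.102))
# case edges, deck top z=.07: corners
for n,u in dict(dbr=(645,172),dfr=(680,460),dfl=(490,483)).items(): print(n,plane("top",*c(*u),.070))
for n,u in dict(lfl=(213,518),lbl=(185,248),lfr=(490,485),lbr=(455,218)).items(): print(n,plane("top",*c(*u),.081))
print("tip",tri(c(140,390),s(513,433)))
E
```

```text
knob top [0.47194394 0.13465396 0.111     ] side [0.47309818 0.13535472 0.111     ] (array([0.4724308 , 0.13462768, 0.11040882]), np.float64(1.0270046858475803))
key [0.54884091 0.00823342 0.114     ] [0.50525459 0.02043938 0.114     ] [0.52704775 0.0143364  0.114     ] 0.045263147831109116 -15.644429254302977
key side [0.54598484 0.01416319 0.102     ] [0.51228591 0.0198977  0.102     ] [0.53002047 0.01774691 0.102     ]
dbr [ 0.6078766  -0.01840167  0.07      ]
dfr [ 0.46421732 -0.03146587  0.07      ]
dfl [0.45525764 0.06297073 0.07      ]
lfl [0.44211637 0.19925113 0.081     ]
lbl [0.57541153 0.21073912 0.081     ]
lfr [0.45481458 0.06268914 0.081     ]
lbr [0.58664174 0.07663912 0.081     ]
tip (array([0.50579975, 0.22765883, 0.11607061]), np.float64(0.2001008257344664))
```

Case x axis is at about +5°, the key centre is near (0.528, 0.016), the wing is at about −15.6° and the knob is at (0.472, 0.135). The index tip gives about 0.52 rad. I'll move over the key.

```bash
python3 -m pendant '{"jaw":[-1,-1,-1,-1,-1,-1,-1,-1,-1,-1],"offset":[[-0.03,-0.03,0],[-0.07,-0.07,0],[-0.11,-0.11,0],[-0.15,-0.15,0],[-0.19,-0.19,0],[-0.23,-0.23,0],[-0.27,-0.27,0],[-0.31,-0.31,0],[-0.34,-0.34,0],[-0.36,-0.36,0]],"twist":[[0,0,0],[0,0,0],[0,0,0],[0,0,0],[0,0,0],[0,0,0],[0,0,0],[0,0,0],[0,0,0],[0,0,0]]}' 40
python3 -m pendant '{"jaw":[-1,-1,-1,-1,-1,-1,-1,-1,-1,-1],"offset":[[-0.03,-0.03,0],[-0.06,-0.06,0],[-0.09,-0.09,0],[-0.12,-0.12,0],[-0.13,-0.13,0],[-0.14,-0.14,0],[-0.145,-0.145,0],[-0.148,-0.146,0],[-0.148,-0.146,0],[-0.148,-0.146,0]],"twist":[[0,0,0],[0,0,0],[0,0,0],[0,0,0],[0,0,0],[0,0,0],[0,0,0],[0,0,0],[0,0,0],[0,0,0]]}'
python3 - <<'E'
from h import *
m=camera_model("wrist");print(monitor.observe()["joint_pos"],m)
cv2.imwrite("pics/w1.png",read_camera("wrist")[:,:,::-1])
E
```

```text
time: 1.4
tool_pos: [0.4204, 0.1919, 0.3027]
ee_rot: [0.123, 0.992, -0.0, 0.0]
force: [-0.2, 1.2, 0.7]
width: 0.0919
time: 2.65
tool_pos: [0.5276, 0.0172, 0.3027]
ee_rot: [0.122, 0.993, 0.0, -0.0]
force: [-0.0, -0.3, -0.4]
width: 0.0917
[-0.4222784   0.26445639  0.38721814  1.92252999 -0.11978099  0.97681418
  1.34692854] {'camera_matrix': array([[343.24271137,   0.        , 280.87829472],
       [  0.        , 343.24271137, 210.30771564],
       [  0.        ,   0.        ,   1.        ]]), 'position': array([0.46418749, 0.03391516, 0.38383123]), 'rotation': array([0.78243122, 0.61123749, 0.07345003, 0.0937828 ])}
```

View pics/w1.png

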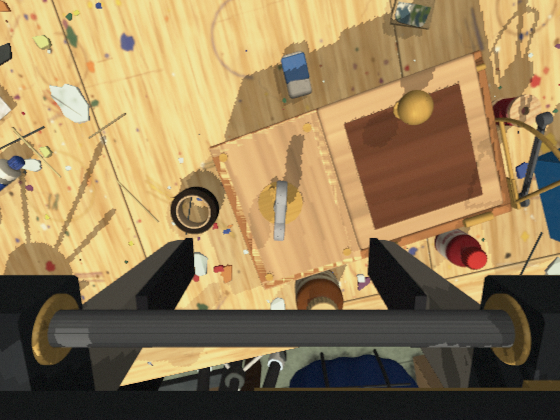

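The wrist view shows the wing from (281,182) to (279,239), nearly along the image columns. The box, jar and bottle are clear of the hand. Next I'll measure it.

```bash
python3 - <<'E'
from h import *
crop("wrist",230,150,330,280,6,"pics/w1c.png","pics/w1.png")
im=cv2.imread("pics/w1.png").astype(int)
hsv=cv2.cvtColor(im.astype(np.uint8),cv2.COLOR_BGR2HSV)
m=((hsv[...,1]<60)&(hsv[...,2]>110)).astype(np.uint8); z=np.zeros_like(m); z[170:255,255:305]=m[170:255,255:305]
n,l,st,ce=cv2.connectedComponentsWithStats(z); i=1+np.argmax(st[1:,4]); print(st[i],ce[i])
ys,xs=np.where(l==i); r=cv2.minAreaRect(np.c_[xs,ys].astype(np.float32)); print(r)
bx=cv2.boxPoints(r); P=np.array([plane("wrist",*p,.108) for p in bx]);print(P, P.mean(0))
# ends
import itertools
o=bx[np.argsort(bx[:,1])]; a=o[:2].mean(0);b=o[2:].mean(0)
A=plane("wrist",*a,.108);B=plane("wrist",*b,.108);print(a,b,A,B,np.linalg.norm(A-B),np.degrees(np.arctan2(*(B-A)[1::-1])))
print(proj("wrist",np.array([.528,.016,.102])))
E
```

```text
[274 183  13  58 600] [279.92333333 211.54833333]
((280.0, 211.5), (57.0, 12.0), 90.0)
[[0.50591445 0.01774771 0.108     ]
 [0.50827229 0.02719484 0.108     ]
 [0.55549384 0.01558829 0.108     ]
 [0.55303811 0.00575101 0.108     ]] [0.53067967 0.01657046 0.108     ]
[280. 183.] [280. 240.] [0.50709337 0.02247125 0.108     ] [0.55426597 0.01066962 0.108     ] 0.04862646366332428 -14.045932407858968
[278.58859766 207.52579385]
```

View pics/w1c.png

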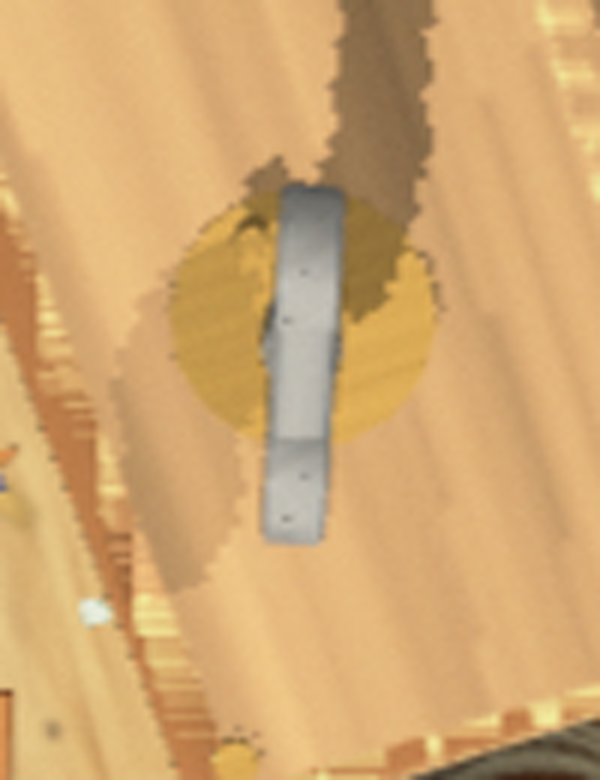

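```bash
python3 -m pendant '{"jaw":[-1,-1,-1,-1,-1,-1,-1,-1,-1,-1],"offset":[[-0.002,0,0.02],[-0.002,0,0.05],[-0.002,0,0.08],[-0.002,0,0.1],[-0.002,0,0.11],[-0.002,0,0.118],[-0.002,0,0.121],[-0.002,0,0.121],[-0.002,0,0.121],[-0.002,0,0.121]],"twist":[[0,0,2.5],[0,0,2.5],[0,0,2.5],[0,0,2.5],[0,0,2.5],[0,0,2.5],[0,0,2.5],[0,0,2.5],[0,0,2.5],[0,0,2.5]]}'
python3 -m pendant '{"jaw":[0,0.3,0.5,0.7,0.8,1,1,1,1,1],"offset":[[0,0,0],[0,0,0],[0,0,0],[0,0,0],[0,0,0],[0,0,0],[0,0,0],[0,0,0],[0,0,0],[0,0,0]],"twist":[[0,0,0],[0,0,0],[0,0,0],[0,0,0],[0,0,0],[0,0,0],[0,0,0],[0,0,0],[0,0,0],[0,0,0]]}' 40
python3 - <<'E'
from h import *
s=monitor.observe();print(s["force"],s["wrist_torque"],s["width"])
crop("side",220,140,380,320,4,"pics/s2.png")
E
```

```text
time: 3.95
tool_pos: [0.5299, 0.0161, 0.1821]
ee_rot: [0.144, 0.99, 0.0, 0.0]
force: [-0.7, -0.6, -0.0]
width: 0.092
time: 5.2
tool_pos: [0.5297, 0.0159, 0.1817]
ee_rot: [0.144, 0.99, -0.0, 0.0]
force: [-0.3, -1.5, 1.0]
width: 0.0087
[-0.2697675  -1.4926426   0.96938808] [-0.05415149  0.06804133 -0.02503117] 0.008669067679000032
```

View pics/s2.png

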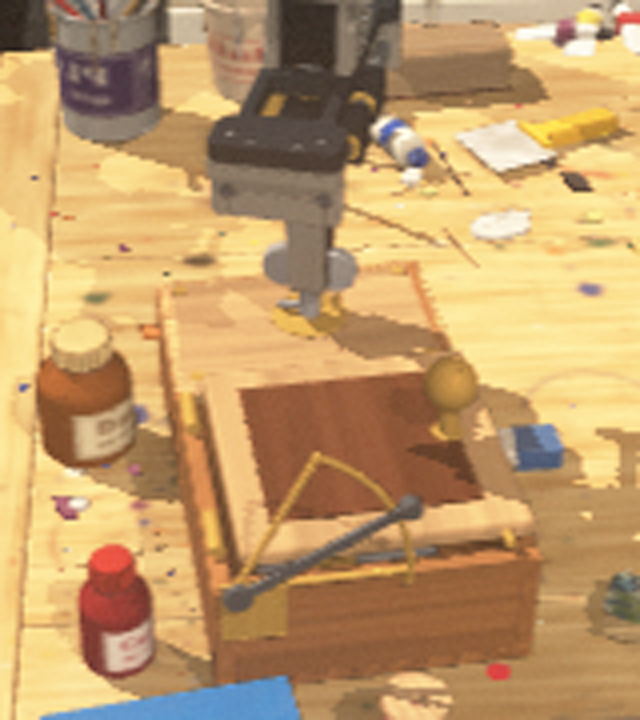

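The fingers hold the wing centrally with the pads on the plate (width 8.7 mm). Now I'll wind it.

```bash
python3 -m pendant '{"jaw":[1,1,1,1,1,1,1,1,1,1],"offset":[[0,0,0],[0,0,0],[0,0,0],[0,0,0],[0,0,0],[0,0,0],[0,0,0],[0,0,0],[0,0,0],[0,0,0]],"twist":[[0,0,5],[0,0,14],[0,0,23],[0,0,32],[0,0,41],[0,0,50],[0,0,59],[0,0,68],[0,0,77],[0,0,85]]}'
python3 - <<'E'
from h import *
s=monitor.observe();print(s["force"],s["wrist_torque"],s["width"],s["joint_pos"])
E
```

```text
time: 6.5
tool_pos: [0.5304, 0.0164, 0.1818]
ee_rot: [0.776, 0.631, 0.001, 0.001]
force: [2.1, 0.7, -2.2]
width: 0.0087
[ 2.11485882  0.74689613 -2.19122167] [-0.03076278 -0.36238567  0.08526884] 0.008690586983461862 [-0.66205388  0.51319561  0.72253973  2.02634742 -0.48291773  0.77388368
  0.145821  ]
```

```bash
python3 -m pendant '{"jaw":[1,1,1,1,1,1,1,1,1,1],"offset":[[0,0,0],[0,0,0],[0,0,0],[0,0,0],[0,0,0],[0,0,0],[0,0,0],[0,0,0],[0,0,0],[0,0,0]],"twist":[[0,0,5],[0,0,12],[0,0,20],[0,0,27],[0,0,33],[0,0,38],[0,0,41],[0,0,42],[0,0,42],[0,0,42]]}'
python3 - <<'E'
from h import *
s=monitor.observe();print(s["force"],s["wrist_torque"],s["width"],s["joint_pos"],s["ee_rot"])
E
python3 -m pendant '{"jaw":[1,1,1,1,1,1,1,1,1,1],"offset":[[0,0,0],[0,0,0],[0,0,0],[0,0,0],[0,0,0],[0,0,0],[0,0,0],[0,0,0],[0,0,0],[0,0,0]],"twist":[[0,0,1],[0,0,2],[0,0,3],[0,0,4],[0,0,4],[0,0,4],[0,0,4],[0,0,4],[0,0,4],[0,0,4]]}'
python3 - <<'E'
from h import *
s=monitor.observe();print(s["force"],s["wrist_torque"],s["width"],s["joint_pos"],s["ee_rot"])
crop("side",220,140,380,320,4,"pics/s3.png")
E
```

```text
time: 7.75
tool_pos: [0.5307, 0.0161, 0.1818]
ee_rot: [0.95, 0.313, 0.001, 0.001]
force: [4.8, -1.1, -5.3]
width: 0.0085
[ 4.83639908 -1.06391226 -5.28802235] [-0.1569572  -1.11559133 -0.03118673] 0.008544094469322982 [-0.7893333   0.58209155  0.90742665  2.03281188 -0.62887671  0.82675846
 -0.44763298] [9.49649125e-01 3.13312570e-01 1.16225268e-03 6.49859986e-04]
time: 9.0
tool_pos: [0.5307, 0.0161, 0.1818]
ee_rot: [0.96, 0.28, 0.001, 0.001]
force: [5.5, -0.5, -5.3]
width: 0.0085
[ 5.46775821 -0.5170505  -5.2674665 ] [-0.15859435 -1.18403749  0.04441974] 0.008506488876402133 [-0.80051045  0.59009338  0.9247421   2.03336282 -0.64332174  0.83321505
 -0.50425771] [9.60007576e-01 2.79970669e-01 1.22994798e-03 6.05272568e-04]
```

View pics/s3.png

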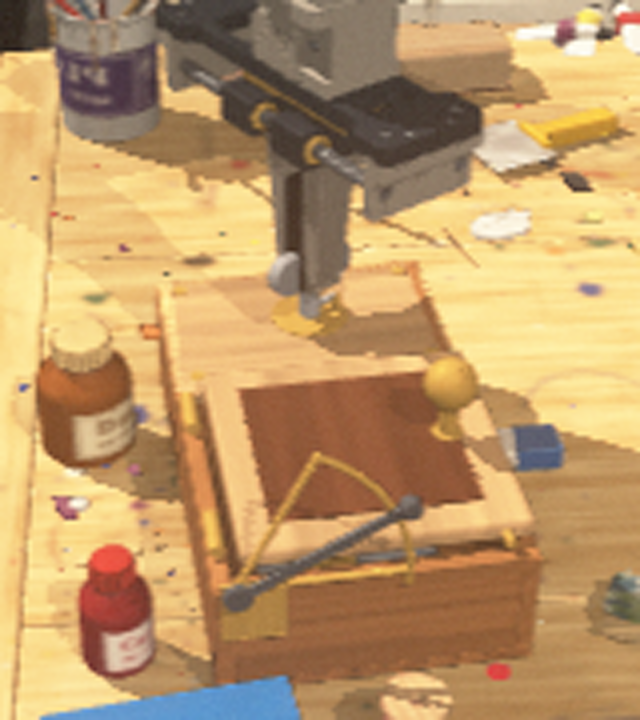

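```bash

python3 -m pendant '{"jaw":[1,1,1,1,1,1,1,1,1,1],"offset":[[0,0,0],[0,0,0],[0,0,0],[0,0,0],[0,0,0],[0,0,0],[0,0,0],[0,0,0],[0,0,0],[0,0,0]],"twist":[[0,0,1],[0,0,2],[0,0,3],[0,0,4],[0,0,5],[0,0,6],[0,0,6],[0,0,6],[0,0,6],[0,0,6]]}'
python3 - <<'E'
from h import *
s=monitor.observe();print(s["force"],s["wrist_torque"],s["width"],s["ee_rot"],2*np.degrees(np.arctan2(s["ee_rot"][1],s["ee_rot"][0])))
E
```

```text
time: 10.3
tool_pos: [0.5307, 0.0161, 0.1818]
ee_rot: [0.973, 0.231, 0.001, 0.001]
force: [5.1, -0.9, -5.3]
width: 0.009
[ 5.05523196 -0.9118263  -5.27613181] [-0.30514571 -1.14782004  0.73877731] 0.009010273660476088 [9.73040994e-01 2.30628332e-01 1.03323851e-03 8.54078659e-04] 26.668158622111562
```

The torque of 0.74 N·m means the pointer is against the stop. I'll let go, rise and look.

```bash

python3 -m pendant '{"jaw":[0.5,0,-0.5,-1,-1,-1,-1,-1,-1,-1],"offset":[[0,0,0],[0,0,0],[0,0,0],[0,0,0],[0,0,0],[0,0,-0.02],[0,0,-0.05],[0,0,-0.08],[0,0,-0.11],[0,0,-0.12]],"twist":[[0,0,0],[0,0,0],[0,0,0],[0,0,0],[0,0,0],[0,0,0],[0,0,0],[0,0,0],[0,0,0],[0,0,0]]}'
python3 -m pendant '{"jaw":[-1,-1,-1,-1,-1,-1,-1,-1,-1,-1],"offset":[[0,-0.02,0],[0,-0.05,0],[0,-0.08,0],[0,-0.11,0],[0.001,-0.125,0],[0.0015,-0.132,0],[0.0015,-0.132,0],[0.0015,-0.132,0],[0.0015,-0.132,0],[0.0015,-0.132,0]],"twist":[[0,0,4],[0,0,12],[0,0,18],[0,0,21.5],[0,0,21.5],[0,0,21.5],[0,0,21.5],[0,0,21.5],[0,0,21.5],[0,0,21.5]]}'
python3 - <<'E'
from h import *
s=monitor.observe();print(s["force"],s["joint_pos"],s["tool_pos"],2*np.degrees(np.arctan2(s["ee_rot"][1],s["ee_rot"][0])))
crop("side",220,140,380,320,4,"pics/s4.png")
cv2.imwrite("pics/w4.png",read_camera("wrist")[:,:,::-1])
E
```

```text
time: 11.55
tool_pos: [0.5304, 0.0158, 0.304]
ee_rot: [0.973, 0.229, 0.002, -0.0]
force: [-0.5, 0.4, -0.6]
width: 0.0917
time: 12.8
tool_pos: [0.4723, 0.1344, 0.3017]
ee_rot: [0.999, 0.043, 0.0, -0.0]
force: [0.0, 0.8, 0.4]
width: 0.0917
[0.02938809 0.83900215 0.43087557] [-1.38690875  0.441199    1.33029672  2.03703529 -0.49856033  1.05018731
 -1.30154146] [0.47234524 0.13440265 0.30174048] 4.915947716711814
```

View pics/s4.png

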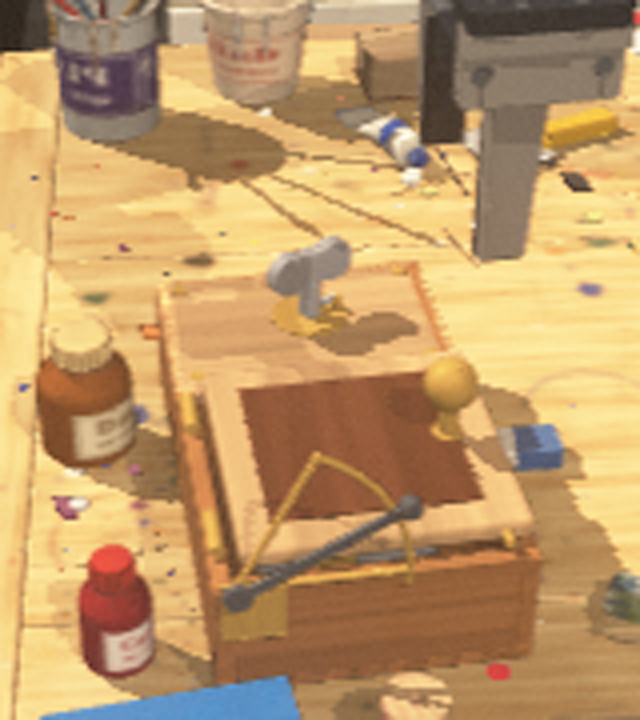

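View pics/w4.png

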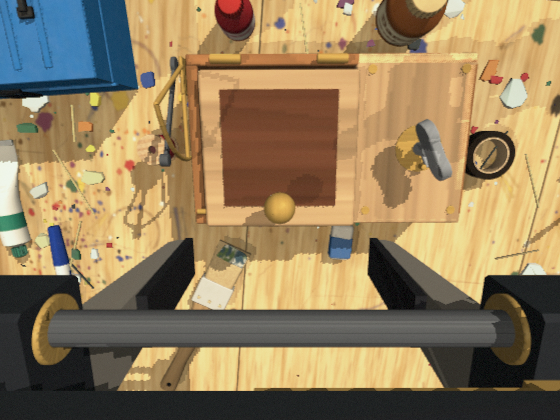

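The key now stands turned with its pointer hidden beside the pin, the lid is shut and nothing else has moved. The knob shows at (280,208) in the wrist view. I'll check the wing angle and the knob position.

```bash
python3 - <<'E'
from h import *
im=cv2.imread("pics/w4.png");hsv=cv2.cvtColor(im,cv2.COLOR_BGR2HSV)
g=hsv[190:226,260:300]; m=(cv2.inRange(g,(15,110,110),(30,255,255)))
cnt=max(cv2.findContours(m,0,1)[0],key=cv2.contourArea);(x,y),r=cv2.minEnclosingCircle(cnt);print(x+260,y+190,r)
print("knob",plane("wrist",x+260,y+190,.111))
crop("wrist",380,90,470,200,6,"pics/w4c.png","pics/w4.png")
# wing top edge ends
E
```

```text
279.5 214.2272720336914 22.27792739868164
knob [0.46959589 0.13629372 0.111     ]
```

View pics/w4c.png

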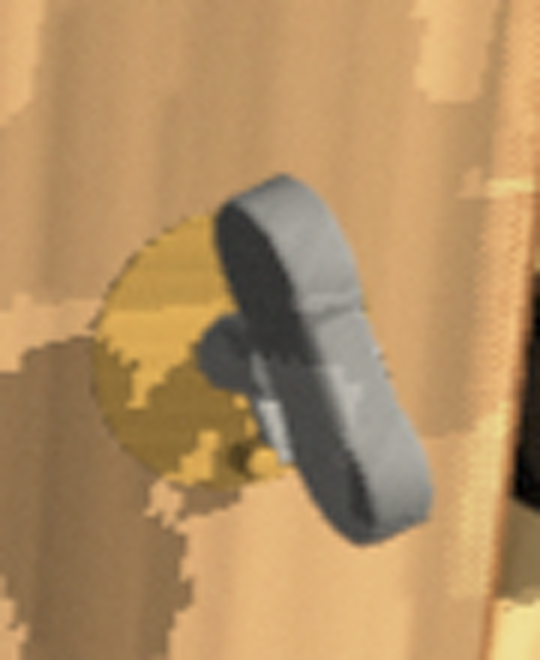

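The zoom shows the light pointer at (275,430) touching the brass pin at (260,460), so the key is wound. The knob mask was contaminated, with a radius too big. By eye it is at (280,207.5), which agrees with the top and side estimates (0.4728, 0.135). I'll descend with the jaws half closed.

```bash

python3 -m pendant '{"jaw":[0,0,0,0,0,0,0,0,0,0],"offset":[[0,0,0],[0.001,-0.001,0.02],[0.001,-0.001,0.05],[0.001,-0.001,0.08],[0.001,-0.001,0.1],[0.001,-0.001,0.112],[0.001,-0.001,0.119],[0.001,-0.001,0.121],[0.001,-0.001,0.121],[0.001,-0.001,0.121]],"twist":[[0,0,0],[0,0,0],[0,0,0],[0,0,0],[0,0,0],[0,0,0],[0,0,0],[0,0,0],[0,0,0],[0,0,0]]}'
python3 -m pendant '{"jaw":[0.2,0.3,0.5,0.7,0.8,1,1,1,1,1],"offset":[[0,0,0],[0,0,0],[0,0,0],[0,0,0],[0,0,0],[0,0,0],[0,0,0],[0,0,0],[0,0,0],[0,0,0]],"twist":[[0,0,0],[0,0,0],[0,0,0],[0,0,0],[0,0,0],[0,0,0],[0,0,0],[0,0,0],[0,0,0],[0,0,0]]}' 40
python3 - <<'E'
from h import *
s=monitor.observe();print(s["force"],s["wrist_torque"],s["joint_pos"],s["tool_pos"])
crop("side",220,140,380,320,4,"pics/s5.png")
E
```

```text
time: 14.15
tool_pos: [0.4734, 0.1361, 0.1811]
ee_rot: [0.999, 0.043, 0.0, -0.0]
force: [-0.0, -0.1, -0.1]
width: 0.0459
time: 15.4
tool_pos: [0.4731, 0.1359, 0.1807]
ee_rot: [0.999, 0.043, 0.0, 0.0]
force: [0.2, -0.3, 0.4]
width: 0.0239
[ 0.20879626 -0.33025022  0.39930576] [-0.06078913  0.1339355  -0.02677169] [-1.17070886  0.6016439   1.06867793  2.12639653 -0.72789347  0.84150329
 -1.13566304] [0.47312826 0.13594749 0.1807077 ]
```

View pics/s5.png

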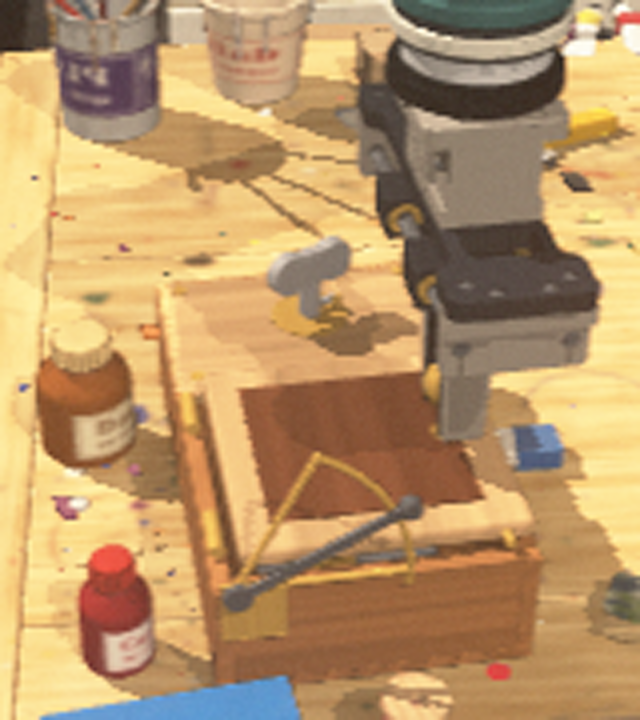

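The ball is gripped (24 mm) and the lid is shut. I'll lift along the arc to about 0.43 rad first, then look.

```bash

python3 -m pendant '{"jaw":[1,1,1,1,1,1,1,1,1,1],"offset":[[0.0018,0,-0.005],[0.0037,0,-0.01],[0.0058,0,-0.0145],[0.008,0,-0.019],[0.0105,0,-0.0235],[0.0134,0,-0.0283],[0.0165,0,-0.033],[0.0197,0,-0.0372],[0.0227,0,-0.041],[0.0259,0,-0.0446]],"twist":[[0,0,0],[0,0,0],[0,0,0],[0,0,0],[0,0,0],[0,0,0],[0,0,0],[0,0,0],[0,0,0],[0,0,0]]}'
python3 - <<'E'
from h import *
s=monitor.observe();print(s["force"],s["wrist_torque"],s["joint_pos"],s["tool_pos"])
crop("side",220,140,380,320,4,"pics/s6.png")
E
```

```text
time: 16.7
tool_pos: [0.4987, 0.1383, 0.2254]
ee_rot: [0.999, 0.043, -0.0, -0.0]
force: [-1.2, 0.3, -6.2]
width: 0.024
[-1.24527476  0.26809626 -6.23445478] [-0.03062206  0.54295477  0.01463683] [-1.19028882  0.57745933  1.13189586  2.04124203 -0.6560344   0.94492885
 -1.19004287] [0.49874851 0.13830121 0.2253582 ]
```

View pics/s6.png

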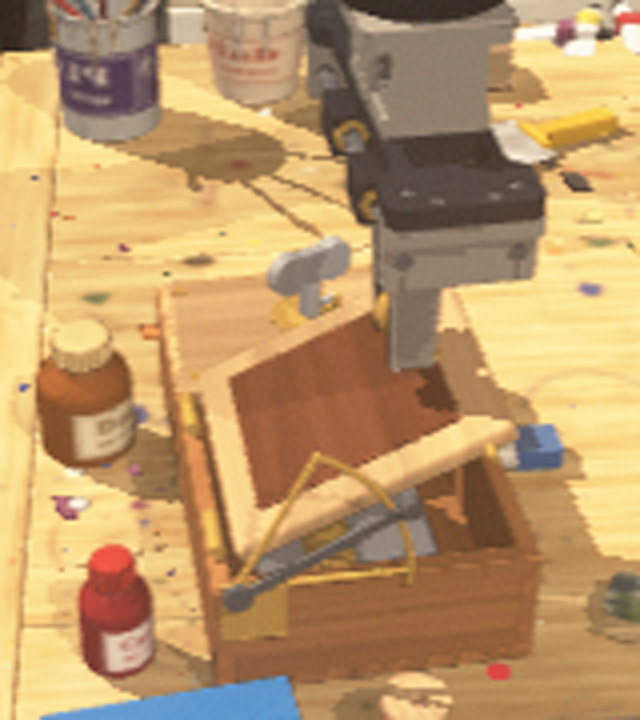

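```bash
python3 - <<'E'
from h import *
crop("side",260,220,360,300,8,"pics/s6c.png","pics/side0.png")
cv2.imwrite("pics/s6f.png",read_camera("side")[:,:,::-1])
crop("side",260,220,360,300,8,"pics/s6d.png","pics/s6f.png")
E
```

```text
(no output)
```

View pics/s6d.png

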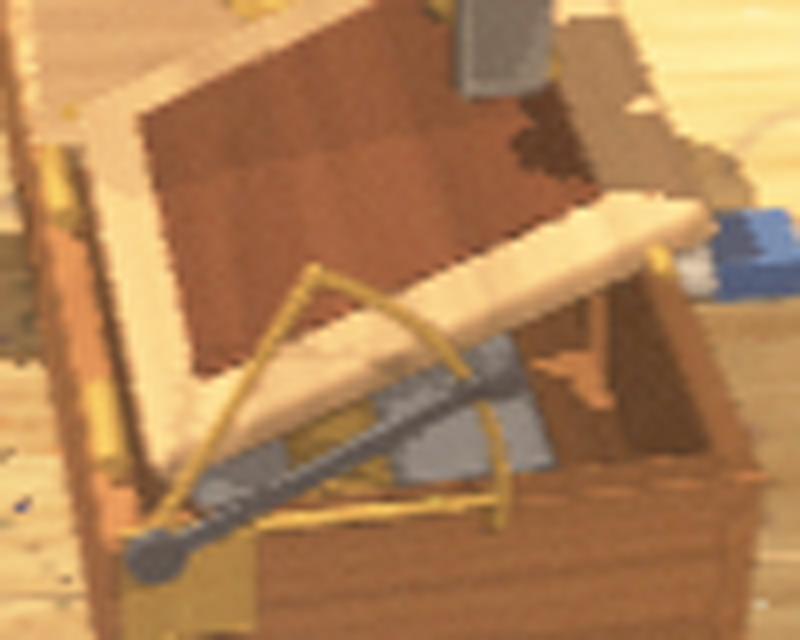

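View pics/s6c.png

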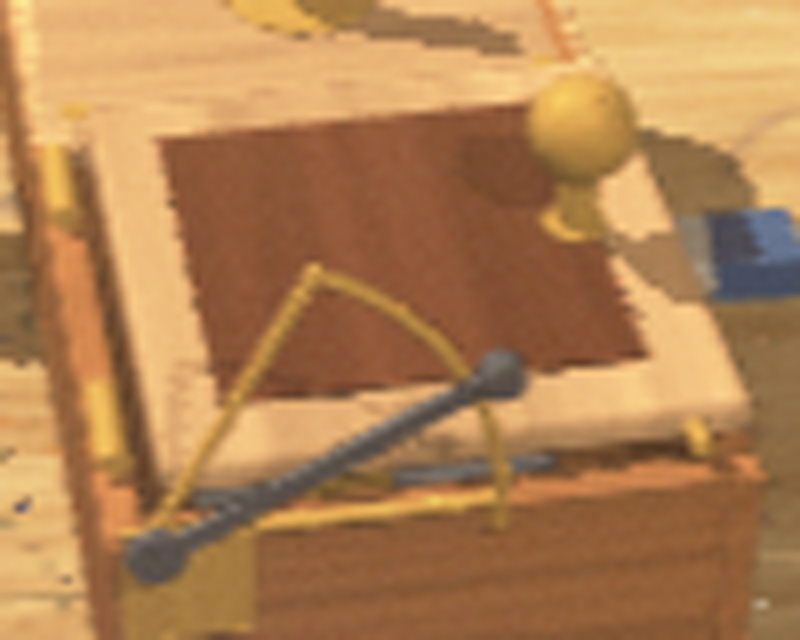

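```bash
cat > ang.py <<'E'
from h import *
phi=np.radians(5.1); cx=np.array([np.cos(phi),np.sin(phi),0]);cy=np.array([-np.sin(phi),np.cos(phi),0])
knob=np.array([.473,.1355,.111])
px=lambda x,y:(260+x/8-.44,220+y/8-.44)
def pt(u,lat):
    p,d=ray("side",*px(*u)); q=p+d*((knob+lat*cy-p)@cy)/(d@cy)
    w=q-knob; return np.array([w@cx-.115,q[2]-.074])*1e3   # from hinge, mm
def ang(a,b,lat):
    A,B=pt(a,lat),pt(b,lat); return np.round(A,1),np.round(B,1),np.arctan2(B[1]-A[1],A[0]-B[0])
E
python3 - <<'E'
from ang import *
print("arm",ang((155,555),(500,375),.088))
print("bar",ang((260,522),(500,497),.088))
print("lid lower",ang((230,450),(700,240),.068), "upper", ang((195,465),(610,195),.068), ang((230,435),(610,200),.068))
print("shut ref",ang((170,490),(745,425),.068))
E
```

```text
arm (array([ 0.9, -0.5]), array([-74.3,  40.8]), np.float64(0.502531650315834))
bar (array([-22.3,   5.8]), array([-75.7,   5.2]), np.float64(-0.011146270703393286))
lid lower (array([-18.9,   9.3]), array([-122.6,   55.5]), np.float64(0.41910304766958284)) upper (array([-11. ,   5.9]), array([-101.6,   70.6]), np.float64(0.6195829080752767)) (array([-18.9,  13.7]), array([-101.7,   69.2]), np.float64(0.5904431042111274))
shut ref (array([-5.3, -0.7]), array([-137.5,   -0.4]), np.float64(0.0026680457638727))
```

Arm angle is 0.50–0.52 rad, and its pivot reconstructs on the hinge line within 1 mm. The lid's lower edge is at 0.42. I'll raise it by about 0.085 rad.

```bash

python3 -m pendant '{"jaw":[1,1,1,1,1,1,1,1,1,1],"offset":[[0.0013,0,-0.0015],[0.0028,0,-0.003],[0.0042,0,-0.0044],[0.0055,0,-0.0057],[0.0068,0,-0.0068],[0.0068,0,-0.0068],[0.0068,0,-0.0068],[0.0068,0,-0.0068],[0.0068,0,-0.0068],[0.0068,0,-0.0068]],"twist":[[0,0,0],[0,0,0],[0,0,0],[0,0,0],[0,0,0],[0,0,0],[0,0,0],[0,0,0],[0,0,0],[0,0,0]]}'
python3 - <<'E'
from h import *
s=monitor.observe();print(s["force"],s["tool_pos"])
cv2.imwrite("pics/s7f.png",read_camera("side")[:,:,::-1])
crop("side",260,220,360,300,8,"pics/s7d.png","pics/s7f.png")
crop("side",220,140,380,320,4,"pics/s7.png","pics/s7f.png")
E
```

```text
time: 18.05
tool_pos: [0.5055, 0.1389, 0.2321]
ee_rot: [0.999, 0.043, -0.0, -0.0]
force: [-5.5, 1.5, -1.7]
width: 0.0242
[-5.54683054  1.47658206 -1.71673437] [0.50548507 0.13885326 0.23206316]
```

View pics/s7d.png

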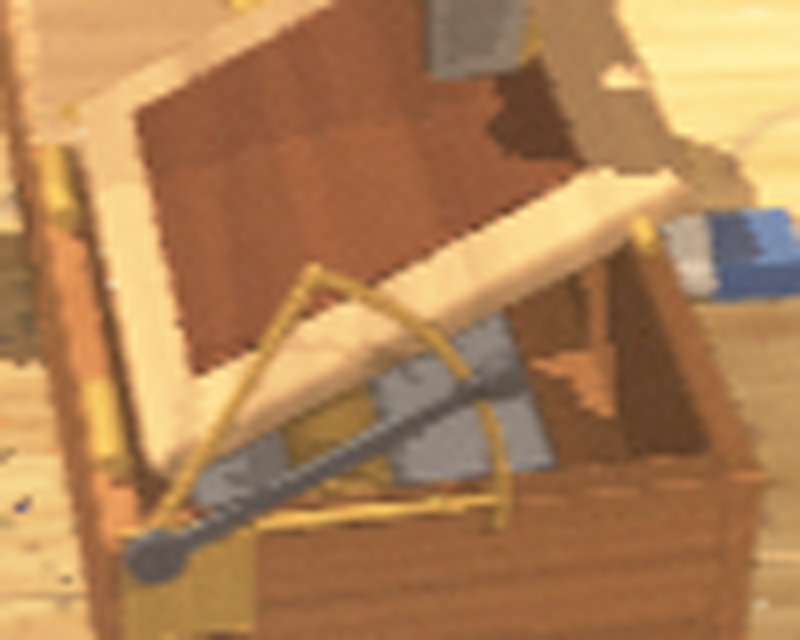

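View pics/s7.png

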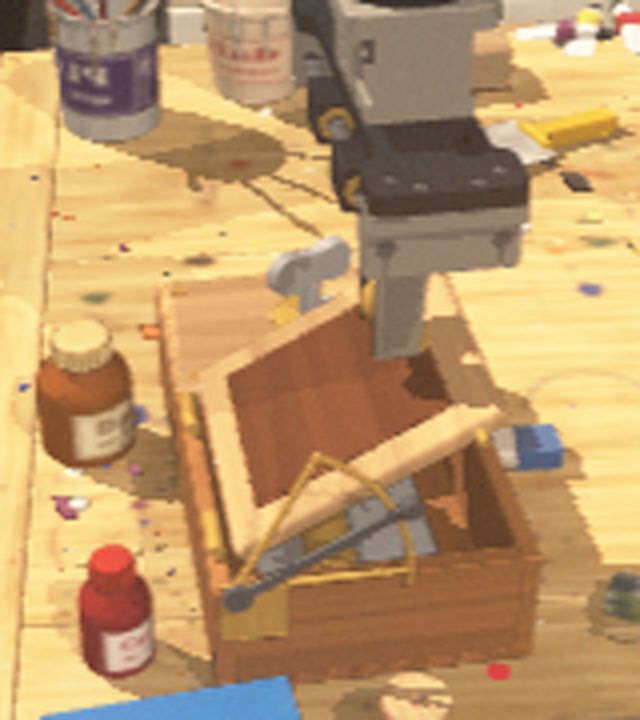

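```bash
python3 - <<'E'
from ang import *
print(ang((235,445),(683,200),.068),ang((235,445),(640,227),.068),ang((195,380),(575,170),.050))
K=(np.array([.5055,.1389,.2321])-[.4731,.1359,.1807]);print(K@cx,K[2])
E
```

```text
(array([-20.1,  10.6]), array([-118. ,   67.1]), np.float64(0.5235684709378858)) (array([-20.1,  10.6]), array([-108.9,   60.9]), np.float64(0.5150203157695301)) (array([-13.9,  14.9]), array([-98.8,  63.9]), np.float64(0.5236628246118942))
0.03253841340990819 0.0514
```

The lid is at about 0.51–0.52 rad against 0.50–0.52 for the arm, well inside 0.09. I'll hold once more, check that nothing drifts, then hand in.

```bash

python3 -m pendant '{"jaw":[1,1,1,1,1,1,1,1,1,1],"offset":[[0,0,0],[0,0,0],[0,0,0],[0,0,0],[0,0,0],[0,0,0],[0,0,0],[0,0,0],[0,0,0],[0,0,0]],"twist":[[0,0,0],[0,0,0],[0,0,0],[0,0,0],[0,0,0],[0,0,0],[0,0,0],[0,0,0],[0,0,0],[0,0,0]]}'
python3 - <<'E'
from h import *
im=read_camera("side")[:,:,::-1]; a=cv2.imread("pics/s7f.png")
print("diff",cv2.absdiff(im,a).max(),(cv2.absdiff(im,a)>40).sum())
s=monitor.observe();print(s["force"],s["tool_pos"],s["width"])
print(env.hand_in())
E
```

```text
time: 19.35
tool_pos: [0.5055, 0.1389, 0.2321]
ee_rot: [0.999, 0.043, -0.0, -0.0]
force: [-5.3, 0.9, -1.4]
width: 0.0242
diff 43 2
[-4.23117654  0.20161849 -2.45999273] [0.50547011 0.13887791 0.23206171] 0.02371128595590927
the job is handed in; nothing more can be done
None
```

The job is handed in at 19.4 s of the 56 s allowed. The key is wound to its stop and the gripper is holding the lid level with the index arm. `env.hand_in()` gives no verdict, so the results below are my own checks.

- **Key:** I wound it in a single grip, with no regrip, turning about 137° clockwise. At the end the wrist torque rose to 0.74 N·m. After I let go, a close-up showed the pointer against the brass pin with the lid still shut.
- **Lid:** I gripped the ball knob at 40 N and lifted it along its arc. In the side view the lid's edge measures 0.515–0.524 rad. The index arm measured 0.50 rad in the side view and about 0.52 rad triangulated from the top and side views. The difference is at most about 0.02 rad, against the 0.09 allowed.
- **Holding still:** A further 1.25 s hold showed no pose change, and the side picture stayed practically the same. The wrist felt about 5 N.
- **Index arm and other things:** The arm and the things in the side view look unmoved. I judged this by eye and did not measure the distances.

Two checks disagreed:
- **Knob position:** One colour-mask reading from the wrist camera was contaminated and was about 3–5 mm off the other views. I did not use it.
- **Grip width:** The gripper read 24 mm on the 26 mm ball, so the grip may be slightly off-centre. The hold stayed firm.

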